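# Hold the hidden bolt head behind the polisher's hood bracket

## Robot

A 7-joint arm with a two-finger parallel gripper is mounted at the origin on the work surface. World frame = base frame: x ahead of the robot, y to its left, z up, the work surface at z = 0. Lengths are in mm, angles in rad, forces in N, time in s.
With the tool pointing down it reaches from about 425 to 875 mm from the base axis. Payload 8.4 kg.
Tool frame: the origin (TCP) lies between the finger pads, 19 mm behind the fingertips; this is the grasp point; z points along the fingers, y is the line along which they close (so a half turn about z gives the same grasp; the last joint's range is limited). The gripper opens to 87 mm and grips with 3 to 60 N. Pads are 19 mm wide; open, the fingers measure 117 mm over their backs; the gripper's body (75 mm by 190 mm) begins 51 mm behind the grasp point.
Start: joints at [1.134, 0.333, 0.04, 1.465, -0.013, 1.343, -0.059], TCP at [215.395, -613.245, 241.246] pointing down, gripper open.
Joint ranges: [-2.58, 2.58], [-0.38, 2.09], [-1.3, 1.39], [0.25, 2.4], [-1.5, 4.64], [0.08, 2.09], [-2.65, 2.65]. Speed limits (rad/s): [2.22, 2.22, 2.79, 2.79, 3.14, 3.14, 3.14].

## Interface

Orientations are given as a 3x3 rotation matrix whose columns are the frame's x, y, z axes.
In Python, from station import r, eoat, sensors, vision gives the robot as it stands. The module is installed in compiled form; this text tells all that it offers. Calls block until the motion is done:
- r.movep(position, orientation): joint-space move of the TCP to a pose.
- r.line_to(position, attitude=None, vel=150, force_limit=None): straight line of the TCP; attitude=None keeps the orientation; vel is the mean speed in mm/s. With force_limit (N) it stops when the force on the tool has changed by that much, and returns True; else False.
- r.set_joints(angles): joint-space move.
- eoat.gripper_open() and eoat.clamp(): open the fingers fully, or close them until they stop; the grip force is fixed at half the most.
- r.pause(seconds).
- r.solve_ik(position, orientation): joint angles nearest the present ones, or None.
- sensors.read_state(): the state.
- vision.read_camera(name): name is "scene" or "side" or "wrist"; returns the picture (420x560x3 uint8, red, green, blue); there is no depth.
- vision.camera_params(name): a dict with "camera_matrix" (3x3 intrinsics, pixels), "R" (3x3) and "t" (3): a world point X has camera coordinates R X + t. Camera axes: x right, y down, z forward; pixel columns grow to the right and rows downward; lengths in mm; the calibration is good to about 2 mm. A picture is of the moment at which its call begins: read the wrist's pose just before it. camera_params takes no time and is no camera call; for the wrist camera it gives the pose at the moment of the call.
A pose or a line that the arm cannot do raises r.Unreachable and nothing moves.
- r.sign_off(): hands the job in; it is judged then, once.
The state is a dict: "t": time; "joints": joint angles; "qvel": joint speeds; "joint_efforts": joint torques, N m; "tcp_pos": TCP position; "eef_rot": TCP orientation; "force": force on the tool from outside, world axes, zero at the start; "wrist_torque": the same for the moment, N m; "width": finger opening in mm; "grasp_force": force on a finger pad.
Only numpy, scipy, OpenCV 4.12 (cv2) and the standard library are available. Lean on these libraries where they do the work, as an engineer would, in place of code of your own. Each camera call takes 0.05 s, during which the arm holds its last target. There are 200 camera calls.

## Task

I am about to tighten the brass nut inside the bench polisher's hood, so first turn the red-handled isolator off, before anything touches the polisher, and leave the black extractor switch on. Then reach down into the gap between the hood bracket and the motor, take the hidden brass bolt head between the fingers just as it stands, without turning it (the nut is only finger-tight), and hold it firmly so that it cannot turn: the job finishes with you still gripping the head. Do not disturb the other things on the bench.

Things in the scene. Friction and masses are not known exactly. Their poses are not given: they have to be found in the camera images.
- isolator (a joint): angle of the red bar handle on a grey plastic box with a yellow plate (94 x 94 mm, 72 mm high, fixed to the bench): the polisher's isolator. 0 = ON (white pointer to the green dot), 1.047 rad = OFF (to the white dot), anticlockwise from above. Snap action: resists with up to 0.13 N m at either end and falls by itself to the nearer end once past the middle (0.52).
- isolator_grip (a point): on the turning axis of the red handle, at the height to grip it, 98 mm above the bench, 12 mm below the handle's top. Turns with the handle: z up, x along the bar to the pointer end. The bar is 54 mm long (x), 13 mm wide (y), 32 mm high, on a 46 mm disc whose top is 18 mm below this point.
- extractor (a joint): angle of the black bar handle on the other, alike grey box (bare aluminium plate): the dust extractor's switch. 0 = ON, 1.047 = OFF, same snap action. It starts on and must stay on. It stands on the other side of the bench; the two boxes change places from one start to another.
- extractor_grip (a point): the same point and axes on the black extractor handle
- polisher: bench polisher fixed to the bench: green motor (116 mm diameter, axis along y at 120 mm height, ribs to 181 mm), 16 mm spindle, grey wheel in a grey hood (top at 188 mm) on a steel bracket. Origin: centre under the motor, at bench height; z up, y along the spindle towards the hood; the hood opens to -x and its extraction stub points to +x.
- bolt (a joint): turn of the bolt about its axis (y of the polisher), rad. At 0 two parallel flats stand upright, facing the polisher's -x and +x; positive leans the bolt's z axis towards the polisher's +x. It starts within 0.35 rad of 0. It turns with about 0.04 N m of friction, so a knock or a lopsided grip can turn it.
- gap_mouth (a point): middle of the top of the gap between motor and bracket, 192 mm above the bench, level with the bracket's top; axes as the polisher's. The motor's flat end is 26 mm to its -y, the inner face of the upright bracket (108 mm wide in x, 6 mm thick) 26 mm to its +y. The gap is open above; a folded bracket edge 56 mm to -x, up to 133 mm high, partly closes that side.
- bolt_head (a point): centre of the brass hexagon head: 20 mm across flats, 10 mm thick, 170 mm above the bench, 19 mm from the bracket's inner face (on a 16 mm rubber sleeve), 33 mm from the motor; 42 mm free below, down to the spindle. Turns with the bolt: y along the bolt axis to the bracket; the flats to grip face -x and +x; z lies in these flats, within 0.35 rad of straight up.
- bolt_corner (a point): a corner of the bolt head on its free end face, at (10, -5, 5.8) mm in the frame of bolt_head; 11.5 mm off the bolt's axis
- spanner: steel open-ended spanner, 150 mm long, lying loose along its x axis
- compound_bar: loose red-brown bar of polishing compound, 110 x 45 x 30 mm, origin under its centre
- dapping_block: loose dark steel dapping cube, 50 mm, origin under its centre
- bur_stand: loose round wooden stand of 84 mm diameter with small burs standing in it, 52 mm high, origin under its centre
- loupe: loose black eye loupe, 38 mm diameter, 30 mm high, origin under its centre

How it is judged (in metres and radians):
On the way, in this order (a step that is already met when the one before it is completed fails the run):
1. the red isolator is turned to OFF (value of joint isolator above 0.95 rad), for 0.2 s.
2. the bolt head is gripped between the fingers (contact force between the fingers and bolt above 12 N and distance between the grasp point and bolt_head below 0.015 m), for 0.3 s.
At the end, for the whole second after the job is handed in: Isolator OFF and extractor ON (each within 0.1 rad); bolt head between the fingers, squeezed with over 12 N, TCP within 15 mm of its centre; bolt at rest and turned no more than about 15 degrees (3 mm at a corner) from where it stood (all of step 2 and value of joint isolator above 0.95 rad and value of joint extractor below 0.1 rad and distance of bolt_corner from where it was at the start of the episode below 0.003 m and velocity of joint bolt between -0.1 and 0.1 rad/s); the arm keeps its last pose, push and grip.
It fails at once if the robot touches the polisher or its bolt while the isolator is not off (value of joint isolator below 0.9 rad and contact force between any of the arm, the fingers and polisher above 1 N).
It fails at once if the bolt is turned more than about 15 degrees from where it stood (distance of bolt_corner from where it was at the start of the episode above 0.003 m).
It fails at once if the extractor is switched off (value of joint extractor above 0.5 rad).
It fails at once if a loose thing on the bench is moved more than 30 mm (distance of any of spanner, compound_bar, dapping_block, bur_stand, loupe from where it was at the start of the episode above 0.03 m).
It also fails if it takes over 45 s, if anything falls off the work surface, if the arm or the gripper's body presses on something with over 40 N, if the wrist force passes 120 N, or if a joint passes its speed limit or range.

## Working session

There is one attempt and no reset: what is moved stays moved. The work goes in short steps, each a Python script; the robot and the scene stay as the last script left them, time stands still between calls to the robot, and variables do not carry over. Pictures are saved under pics/ and viewed, at most 10 in all, crops included, and the job is handed in when it is done.

```bash
mkdir -p pics; python3 - <<'E'
from station import r,eoat,sensors,vision
import cv2,numpy as np
ims=[]
for n in["scene","side","wrist"]:
    p=vision.camera_params(n);im=vision.read_camera(n);np.savez(f"pics/{n}0.npz",im=im,K=p["camera_matrix"],R=p["R"],t=p["t"])
    cv2.imwrite(f"pics/{n}0.png",im[:,:,::-1])
    R=np.array(p["R"]);print(n,-R.T@np.array(p["t"]),R[2],np.array(p["camera_matrix"])[0])
print(sensors.read_state()["t"])
E
```

```text
scene [ 855.00613966 -519.29656277  862.39963269] [-0.36663638  0.52889288 -0.76540844] [430.00109224   0.         279.23604667]
side [ 375.1108392  -763.80934307  903.83017333] [ 0.15871996  0.68638539 -0.70970633] [502.25084356   0.         277.1324071 ]
wrist [ 294.41993908 -585.26325005  384.33410548] [-0.28447006 -0.09879392 -0.95358091] [373.45247357   0.         285.66812026]
0.15
```

View pics/scene0.png

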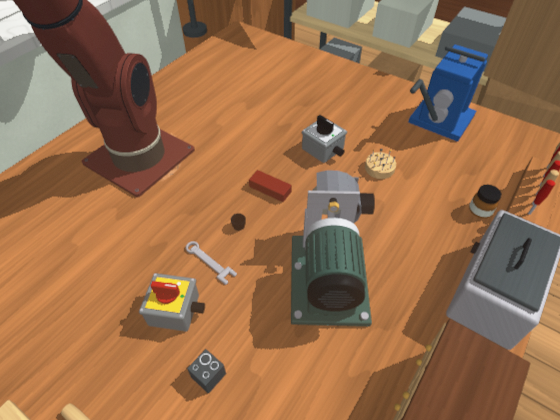

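View pics/side0.png

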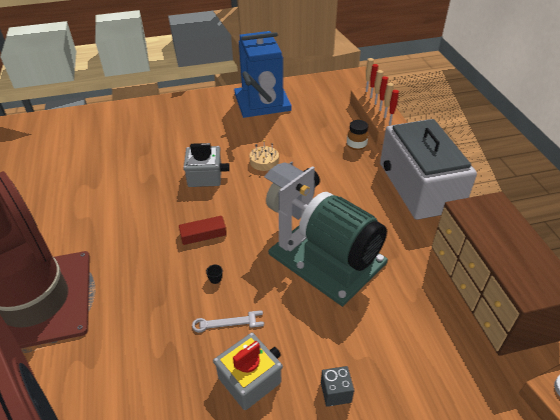

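The scene view shows the red isolator at about (167,295), the extractor at (324,130), the polisher at (337,240) and the brass head at about (334,207). In the side view the red handle is at (248,357), and the brass is at about (302,190), partly behind the bracket. Next I'll enlarge these areas.

```bash
cat > h.py <<'E'
import numpy as np,cv2
from scipy.optimize import least_squares
def load(n):
    d=np.load(f"pics/{n}.npz");return d["im"],d["K"],d["R"],d["t"]
def proj(c,X):
    _,K,R,t=c;q=(R@np.atleast_2d(X).T+t[:,None]);q=K@q;return (q[:2]/q[2]).T
def ray(c,uv):
    _,K,R,t=c;d=R.T@np.linalg.solve(K,[uv[0],uv[1],1]);return -R.T@t,d/np.linalg.norm(d)
def plane(c,uv,z):
    o,d=ray(c,uv);return o+d*(z-o[2])/d[2]
def tri(obs):
    A=0;b=0
    for c,uv in obs:
        o,d=ray(c,uv);P=np.eye(3)-np.outer(d,d);A=A+P;b=b+P@o
    X=np.linalg.solve(A,b);return X,[np.round(proj(c,X)[0]-uv,1) for c,uv in obs]
E
python3 - <<'E'
from h import *
s,d=load("scene0"),load("side0")
def crop(c,x,y,w=65,h=50,f=6): return cv2.resize(c[0][y:y+h,x:x+w],(400,300),interpolation=cv2.INTER_CUBIC)
a=np.vstack([np.hstack([crop(s,135,265),crop(s,305,165)]),np.hstack([crop(d,215,330),crop(d,270,155)])])
cv2.imwrite("pics/c1.png",a[:,:,::-1])
for n,c in(("s",s),("d",d)):
    im=c[0].astype(int);hsv=cv2.cvtColor(c[0],cv2.COLOR_RGB2HSV)
    y=cv2.inRange(hsv,(25,180,120),(33,255,255))
    nn,l,st,ce=cv2.connectedComponentsWithStats(y);k=[i for i in range(1,nn) if st[i,4]>40];print(n,"yellow",[(st[i].tolist(),ce[i].round(1)) for i in k])
    rd=((im[...,0]>120)&(im[...,1]<45)&(im[...,2]<45)).astype(np.uint8)
    nn,l,st,ce=cv2.connectedComponentsWithStats(rd);print("red",[(st[i].tolist(),ce[i].round(1)) for i in range(1,nn) if st[i,4]>40])
E
```

```text
s yellow [([156, 278, 21, 5, 59], array([165.8, 279.9])), ([179, 281, 9, 14, 85], array([183. , 287.1])), ([146, 296, 37, 16, 253], array([166.8, 305.3]))]
red []
d yellow [([221, 339, 32, 33, 207], array([233.2, 355.5])), ([239, 352, 35, 35, 327], array([257.8, 369.4]))]
red [([233, 345, 26, 17, 87], array([243.1, 353.9]))]
```

View pics/c1.png

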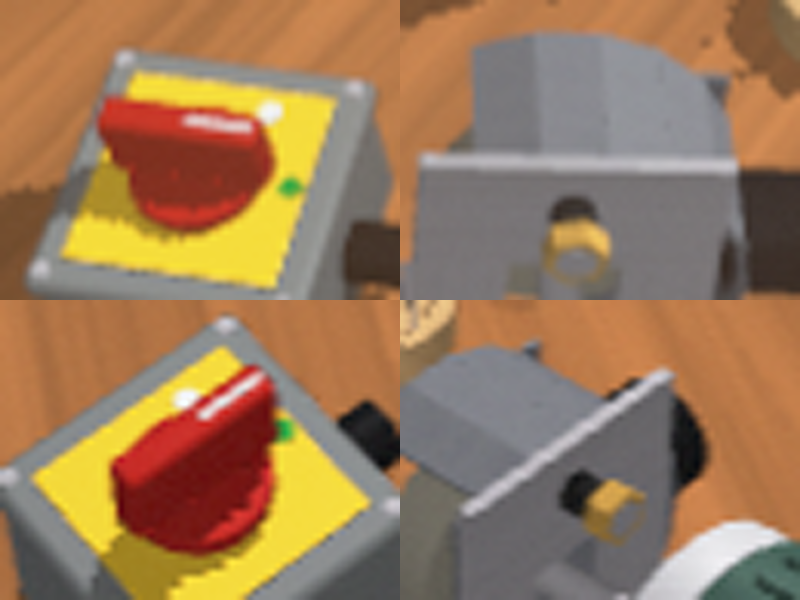

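View pics/wrist0.png

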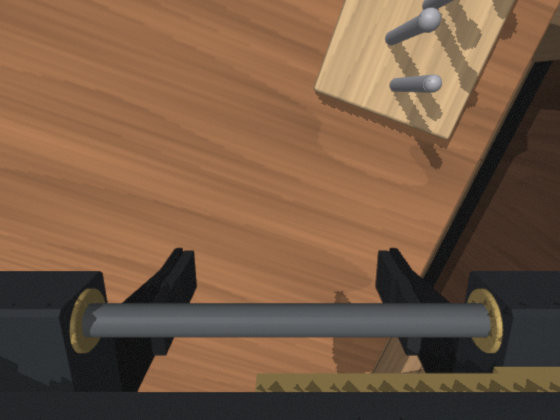

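```bash
python3 - <<'E'
from h import *
from station import r,sensors
s,d=load("scene0"),load("side0")
S=lambda x,y,x0,y0:np.array([x0+x/6.154-.5+.08,y0+y/6-.5+.08])
for n,a,b in [("TR",S(355,88,135,265),S(228,25,215,330)),("TL",S(125,58,135,265),S(8,178,215,330)),
 ("white",S(270,112,135,265),S(187,98,215,330)),("green",S(290,187,135,265),S(285,130,215,330)),
 ("ptr in",S(185,121,135,265),S(200,115,215,330)),("ptr out",S(252,127,135,265),S(268,74,215,330)),
 ("bolt",S(578,262,305-65,165),S(626,215,270-65,155)),
 ("brTopA",S(422,160,305-65,165),S(467,212,270-65,155)),("brTopB",S(738,165,305-65,165),S(670,76,270-65,155))]:
    X,e=tri([(s,a),(d,b)]);print(n,X.round(1),e)
print(plane(s,S(40,268,135,265),72),plane(d,S(393,205,215,330),72))
st=sensors.read_state();print(np.array(st["eef_rot"]).round(3),st["force"])
E
```

```text
TR [ 441.3 -243.7   73. ] [array([ 0. , -0.2]), array([0.1, 0.2])]
TL [ 366.7 -278.9   71. ] [array([ 0. , -0.1]), array([0.1, 0.1])]
white [ 424.  -266.9   73.4] [array([ 0.1, -0.4]), array([0.2, 0.3])]
green [ 450.1 -285.2   74.3] [array([ 0. , -0.1]), array([0.1, 0.1])]
ptr in [ 424.4 -296.7  111.6] [array([ 0.1, -0.6]), array([0.3, 0.5])]
ptr out [ 445.7 -288.1  113.8] [array([-0. ,  0.1]), array([-0.1, -0.1])]
bolt [622.2  15.2 172.8] [array([ 0.1, -0.5]), array([0.2, 0.5])]
brTopA [562.7   8.9 193.7] [array([ 0.1, -0.4]), array([0.2, 0.3])]
brTopB [652.5  66.9 192.3] [array([-0. ,  0.2]), array([-0.1, -0.2])]
[ 402.69346504 -352.89057657   72.        ] [ 475.69025695 -316.33724615   72.        ]
[[ 0.944  0.331 -0.001]
 [ 0.331 -0.944  0.001]
 [-0.    -0.001 -1.   ]] [-0.29666725  0.27623228 -0.40961669]
```

The triangulation fits the box size. The box centre is (421.6,-298) with the pointer at about 25°, and the bolt face is at (622,15,173) with polisher yaw about 33°. Next I'll hover over the isolator and take a wrist check.

```bash
cat >> h.py <<'E'
def Rz(a):
    c,s=np.cos(a),np.sin(a);return np.array([[c,s,0],[s,-c,0],[0,0,-1.]])
def snap(name,cam="wrist"):
    from station import vision
    p=vision.camera_params(cam);im=vision.read_camera(cam)
    np.savez(f"pics/{name}.npz",im=im,K=p["camera_matrix"],R=p["R"],t=p["t"]);cv2.imwrite(f"pics/{name}.png",im[:,:,::-1])
E
python3 - <<'E'
from h import *
from station import r,sensors
a=np.radians(25)
for p,an in [((421.6,-298,102),a),((421.6,-298,102),a+1.06),((619.5,19.4,260),np.radians(33+90)),((619.5,19.4,260),np.radians(33-90)),((619.5,19.4,170),np.radians(33+90)),((619.5,19.4,170),np.radians(33-90))]:
    q=r.solve_ik(p,Rz(an));print(None if q is None else np.round(q,2))
r.movep((421.6,-298,240),Rz(a)); snap("w1"); print(sensors.read_state()["t"])
E
```

```text
[ 0.72  0.2  -0.2   1.94  0.05  1.01 -0.65]
[ 0.84  0.21 -0.34  1.94  0.08  1.01  0.39]
[ 0.44  0.34 -0.69  1.49  0.22  1.39  0.31]
[-0.98  0.49  1.22  1.56 -0.46  1.42 -2.29]
[ 0.42  0.4  -0.67  1.6   0.26  1.23  0.28]
[-0.97  0.59  1.22  1.67 -0.58  1.29 -2.2 ]
1.6083
```

View pics/w1.png

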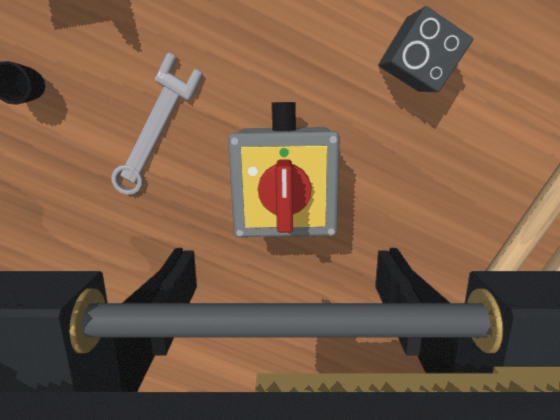

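The wrist view shows the box's screws at about (235,141), (332,140), (239,233) and (331,233), with the red bar upright from (285,161) to (285,231). The pointer is towards the green dot.

```bash
python3 - <<'E'
from h import *
w=load("w1")
P=np.array([plane(w,u,72) for u in [(235,141),(332,140),(239,233),(331,233)]]);print(P.round(1),P.mean(0))
a,b=plane(w,(285.5,161),110),plane(w,(285,231),110);m=b-a;print(a,b,(a+b)/2,np.degrees(np.arctan2(-m[1],-m[0])))
print(plane(w,(284,152.5),72),plane(w,(253,171),72))
im=w[0].astype(int);rd=((im[...,0]>100)&(im[...,1]<60)&(im[...,2]<60)).astype(np.uint8);rd[:120]=0;rd[250:]=0
y,x=np.nonzero(rd[205:232]);print(x.min(),x.max(),[ (np.nonzero(q)[0][[0,-1]]).tolist() for q in rd[[218,222,226,230]]])
s,d=load("scene0"),load("side0")
E
```

```text
[[ 440.9 -244.    72. ]
 [ 475.5 -316.7   72. ]
 [ 366.6 -278.7   72. ]
 [ 401.3 -353.6   72. ]] [ 421.07508441 -298.27239625   72.        ]
[ 449.87027    -286.08987078  110.        ] [ 399.24490147 -309.12675523  110.        ] [ 424.55758574 -297.60831301  110.        ] 24.467730816379575
[ 449.32572222 -284.95771631   72.        ] [ 423.88364037 -267.65466843   72.        ]
265 305 [[278, 292], [278, 292], [278, 292], [278, 291]]
```

```bash
python3 - <<'E'
from h import *
from station import r,sensors,eoat
a=np.radians(24.6);p=(422.8,-298,102)
def S(n):
    s=sensors.read_state();print(n,round(s["t"],2),np.round(s["force"],1),np.round(s["wrist_torque"],2),round(s["width"],1),round(s["grasp_force"],1),np.round(s["tcp_pos"],1))
r.movep((p[0],p[1],150),Rz(a)); 
print(r.line_to(p,Rz(a),vel=80,force_limit=15)); S("down")
eoat.clamp();S("clamp")
for k in (.27,.53,.8,1.047):
    r.line_to(p,Rz(a+k),vel=60);S(k)
r.pause(.3);S("off")
eoat.gripper_open();S("open")
r.line_to((p[0],p[1],260),vel=250)
r.movep((421.6,-298,260),Rz(a)); snap("w2");snap("scene2","scene");S("end")
w=load("w2");cv2.imwrite("pics/c2.png",np.hstack([w[0][100:260,190:390],cv2.resize(load("scene2")[0][260:340,130:230],(200,160))])[:,:,::-1])
E
```

```text
False
down 2.81 [0.1 0.4 1. ] [-0.04 -0.01  0.01] 86.5 0.0 [ 423.1 -298.1  102.3]
clamp 3.99 [-2.2  3.4  3.8] [0.57 0.45 0.25] 12.8 30.0 [ 422.6 -297.6  102. ]
0.27 4.41 [-2.9  4.4  4.9] [ 1.06  0.74 -0.1 ] 12.9 30.0 [ 422.4 -297.2  102. ]
0.53 4.82 [-4.4  5.9  7.1] [ 1.37  1.08 -0.04] 12.8 30.0 [ 422.2 -297.   102. ]
0.8 5.23 [-6.6  7.3  8.8] [1.63 1.44 0.06] 12.9 30.0 [ 421.8 -296.8  102. ]
1.047 5.63 [-8.   7.3  9.8] [1.68 1.87 0.16] 12.6 30.0 [ 421.4 -296.8  101.9]
off 5.93 [-7.9  7.4 10.1] [1.76 1.82 0.14] 12.9 30.0 [ 421.5 -296.8  101.9]
open 7.3 [ 0.   0.2 -0.1] [-0.06 -0.1   0.03] 87.1 0.0 [ 422.8 -298.   102. ]
end 9.17 [-0.2 -0.   0.8] [ 0.01  0.05 -0.04] 87.3 0.0 [ 421.4 -297.9  259.5]
```

View pics/c2.png

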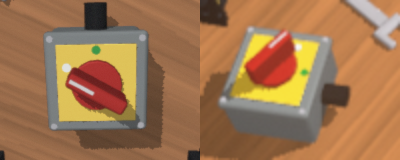

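The pointer now sits by the white dot at crop (66,68), so the isolator is OFF, and I'll check the angle numerically below. Next I'll look at the bolt's free face obliquely from above the motor with the wrist camera, from two positions.

```bash
python3 - <<'E'
from h import *
from station import r,sensors,vision
w=load("w2")
a,b=plane(w,(190+70,100+80),110),plane(w,(190+92,193),110);print("handle deg rel",np.degrees(np.arctan2(a[1]-b[1],a[0]-b[0]))-24.6)
s=sensors.read_state();T=np.array(s["eef_rot"]);pt=np.array(s["tcp_pos"])
p=vision.camera_params("wrist");Rc=np.array(p["R"]).T;oc=-Rc@np.array(p["t"])
Rtc=T.T@Rc;otc=T.T@(oc-pt)
ps=np.radians(32.9);px=np.array([np.cos(ps),np.sin(ps),0]);py=np.array([-np.sin(ps),np.cos(ps),0]);z=np.array([0,0,1.])
B=np.array([622.2,15.2,171])
out=[]
for el in (40,46,52,58):
  for az in (-25,0,25):
    for D in (230,270):
      e,q=np.radians(el),np.radians(az)
      u=np.cos(e)*(-py*np.cos(q)+px*np.sin(q))+z*np.sin(e)
      f=-u;x0=np.cross(f,z);x0/=np.linalg.norm(x0);y0=np.cross(f,x0)
      for ro in np.radians(np.arange(-180,180,20)):
        R=np.c_[x0*np.cos(ro)+y0*np.sin(ro),-x0*np.sin(ro)+y0*np.cos(ro),f]
        aim=B+R[:,1]*40   # bolt above image centre
        Tt=R@Rtc.T;tp=aim+u*D-Tt@otc
        tips=[tp+19*Tt[:,2]+k*58*Tt[:,1] for k in(-1,1)]
        zz=min(t[2] for t in tips)
        if zz<225: continue
        J=r.solve_ik(tp,Tt)
        if J is None: continue
        out.append((el,az,D,round(np.degrees(ro)),zz,J,tp,Tt))
out.sort(key=lambda o:abs(np.array(o[5])-s["joints"]).max())
for o in out[:14]:print(o[:4],round(o[4]),np.round(o[5],2),np.round(o[6]))
print(len(out))
import pickle;pickle.dump(out,open("v.pkl","wb"))
E
```

```text
handle deg rel 58.56281572833195
(58, 25, 270, 120) 239 [ 0.54  0.48 -0.46  1.29 -0.21  1.65 -1.05] [608. -54. 283.]
(52, 25, 270, 120) 232 [ 0.54  0.58 -0.46  1.19 -0.21  1.75 -1.08] [617. -60. 279.]
(46, 25, 270, 120) 225 [ 0.53  0.68 -0.48  1.08 -0.22  1.85 -1.12] [627. -66. 275.]
(46, 0, 270, 120) 225 [ 0.65  0.45 -0.41  1.42 -0.43  1.58 -1.32] [592. -60. 275.]
(52, 0, 270, 120) 232 [ 0.63  0.36 -0.41  1.48 -0.4   1.51 -1.32] [586. -51. 279.]
(58, 0, 270, 120) 239 [ 0.61  0.28 -0.42  1.55 -0.36  1.43 -1.33] [580. -41. 283.]
(58, 25, 270, 140) 256 [ 0.49  0.41 -0.48  1.33 -0.14  1.61 -1.45] [602. -30. 293.]
(52, 25, 270, 140) 252 [ 0.49  0.51 -0.48  1.23 -0.15  1.72 -1.47] [613. -37. 292.]
(46, 25, 270, 140) 247 [ 0.48  0.62 -0.48  1.12 -0.17  1.82 -1.49] [624. -44. 289.]
(40, 25, 270, 140) 242 [ 0.47  0.72 -0.48  1.   -0.19  1.93 -1.52] [634. -50. 285.]
(46, -25, 270, 120) 225 [ 0.69  0.19 -0.35  1.73 -0.62  1.31 -1.53] [563. -41. 275.]
(52, -25, 270, 120) 232 [ 0.65  0.13 -0.37  1.75 -0.54  1.26 -1.59] [561. -30. 279.]
(58, -25, 270, 120) 239 [ 0.62  0.08 -0.4   1.77 -0.46  1.21 -1.66] [560. -18. 283.]
(40, 0, 270, 140) 242 [ 0.57  0.5  -0.38  1.32 -0.41  1.66 -1.73] [605. -49. 285.]
101
```

The handle reads about 59°, so OFF is confirmed.

```bash
python3 - <<'E'
from h import *
import pickle
from station import r,sensors
out=pickle.load(open("v.pkl","rb"))
pick=lambda e,a,ro:[o for o in out if o[:4]==(e,a,270,ro)]
ims=[]
for i,k in enumerate([(46,25,140),(46,0,140)]):
    o=pick(*k); print(k,len(o))
    if not o: continue
    o=o[0]; r.movep(o[6],o[7]); r.pause(.2); snap(f"b{i}")
    c=load(f"b{i}");u=proj(c,[622.2,15.2,171])[0].astype(int);x,y=u-30;print(x,y)
    ims.append(cv2.resize(c[0][y:y+60,x:x+60],(400,400),interpolation=cv2.INTER_CUBIC))
print(sensors.read_state()["t"])
cv2.imwrite("pics/c3.png",np.hstack(ims)[:,:,::-1])
E
```

```text
(46, 25, 140) 1
255 119
(46, 0, 140) 1
257 120
11.2917
```

View pics/c3.png

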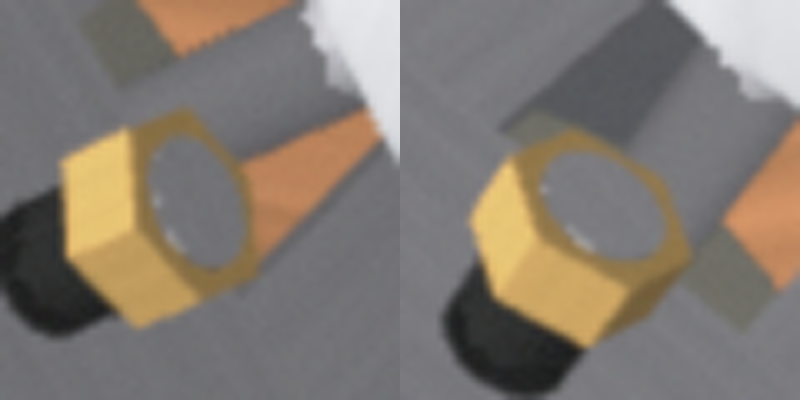

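Both close-ups show the free hexagon face with six clear corners. I'll triangulate them.

```bash
cat > bolt.py <<'E'
from h import *
c0,c1=load("b0"),load("b1")
A=np.array([(131,126),(139,236),(201,300),(257,268),(243,165),(186,108)])/6.667-.43+[255,119]
C=np.array([(113,158),(137,235),(230,289),(291,255),(263,180),(175,127)])/6.667-.43+[257,120]
P=[]
for a,b in zip(A,C):
    X,e=tri([(c0,a),(c1,b)]);P.append(X);print(X.round(1),e)
P=np.array(P);ctr=P.mean(0)
n=np.linalg.svd(P-ctr)[2][2]; n=n*np.sign(n[1]);print("ctr",ctr.round(1),"normal",n.round(3),"radii",np.linalg.norm(P-ctr,axis=1).round(1))
for ps in np.radians((31,32.9,35)):
    px=np.array([np.cos(ps),np.sin(ps),0]);py=np.array([-np.sin(ps),np.cos(ps),0])
    for c,U in((c0,A),(c1,C),(None,None)):
        if c: # rays onto the face plane
            Q=[];
            for u in U:
                o,d=ray(c,u);Q.append(o+d*((ctr-o)@py)/(d@py))
            Q=np.array(Q)
        else: Q=P
        q=Q-Q.mean(0)
        th=np.arctan2(q@px,q[:,2])  # lean toward +x, corners at 30+60k for bolt angle 0... flats ±x => corner at z axis
        m=np.angle(np.exp(6j*th).mean())/6
        print(round(np.degrees(ps),1),"theta deg",np.degrees(m).round(1),"corners",np.degrees(th).round(0))
E
python3 bolt.py; python3 - <<'E'
# polisher yaw: bracket top edge in b0
from h import *
im=load("b0")[0];cv2.imwrite("pics/b0v.png",np.hstack([im,])[:,:,::-1])
E
```

```text
[630.3  23.4 172.3] [array([-0.2,  0.1]), array([ 0.1, -0.2])]
[625.1  15.6 184.9] [array([ 0.3, -0.2]), array([-0.2,  0.3])]
[614.7  12.1 178.2] [array([ 0.1, -0. ]), array([-0.1,  0.1])]
[612.6  11.4 166. ] [array([-0.,  0.]), array([ 0., -0.])]
[617.7  19.4 153. ] [array([-0.1,  0.1]), array([ 0.1, -0.1])]
[629.   21.2 162.8] [array([ 0.2, -0.1]), array([-0.2,  0.2])]
ctr [621.6  17.2 169.5] normal [-0.515  0.84   0.174] radii [11.  15.8 12.2 11.2 17.1 10.8]
31.0 theta deg 8.7 corners [  72.    6.  -49. -112. -175.  130.]
31.0 theta deg 11.2 corners [  69.   13.  -48. -111. -167.  131.]
31.0 theta deg 11.1 corners [  76.    8.  -44. -109. -173.  128.]
32.9 theta deg 10.0 corners [  74.    6.  -47. -110. -175.  132.]
32.9 theta deg 12.5 corners [  71.   13.  -47. -109. -167.  133.]
32.9 theta deg 11.0 corners [  76.    8.  -44. -109. -173.  129.]
35.0 theta deg 11.4 corners [  77.    6.  -46. -107. -175.  133.]
35.0 theta deg 13.8 corners [  74.   14.  -46. -106. -166.  134.]
35.0 theta deg 10.8 corners [  76.    7.  -44. -109. -174.  129.]
```

View pics/b0v.png

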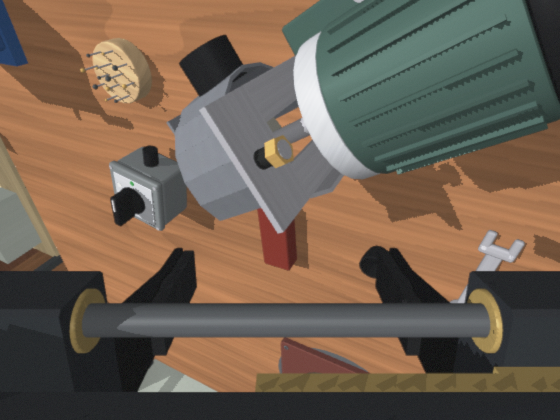

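Rough lean is +10 to 13°. I'll refine with a least-squares fit of the hexagon's corner points in both views, plus the two original ones for the centre.

```bash
cat >> bolt.py <<'E'
def model(v):
    x,y,z,th,ps=v;px=np.array([np.cos(ps),np.sin(ps),0])
    w=th+np.radians(np.array([60,0,-60,-120,180,120]));return np.array([x,y,z])+11.55*(np.sin(w)[:,None]*px+np.cos(w)[:,None]*np.array([0,0,1]))
f=lambda v,yaw=None:np.r_[(proj(c0,model(v))-A).ravel(),(proj(c1,model(v))-C).ravel()]
so=least_squares(f,[*ctr,.2,np.radians(33)])
print("free",so.x[:3].round(1),np.degrees(so.x[3:]).round(2),"rms",np.sqrt((so.fun**2).mean()))
for yy in(31,33,35):
    so2=least_squares(lambda v:f([*v,np.radians(yy)]),[*ctr,.2]);print(yy,so2.x[:3].round(1),np.degrees(so2.x[3]).round(2),"rms",np.sqrt((so2.fun**2).mean()))
E
python3 bolt.py|tail -4
python3 - <<'E'
from h import *
from scipy.spatial.transform import Rotation as Ro
from station import r
# bracket top corners seen in b0, b1
c=load("b0")
a,b=plane(c,(203,108),192),plane(c,(281,231),192);m=b-a;print(a,b,np.linalg.norm(m),np.degrees(np.arctan2(m[1],m[0]))%180)
ps=np.radians(33);py=np.array([-np.sin(ps),np.cos(ps),0]);th=np.radians(11.5)
for s in(1,-1):
    R=Ro.from_rotvec(py*th).as_matrix()@Rz(ps+s*np.pi/2)
    for h in(70,0):
        p=np.array([619.5,19.4,170])-R[:,2]*h;J=r.solve_ik(p,R);print(s,h,None if J is None else np.round(J,2),R[:,2].round(2))
E
```

```text
free [621.5  17.3 169.5] [10.   31.03] rms 0.5218812355329733
31 [621.5  17.3 169.5] 9.99 rms 0.5218898761533788
33 [621.5  17.3 169.5] 10.68 rms 0.5534515458741647
35 [621.5  17.3 169.5] 11.38 rms 0.6403111343544039
[652.38367367  67.4681168  192.        ] [562.92263837   9.54542158 192.        ] 106.57539800012817 32.92155639957758
1 70 [ 0.42  0.57 -0.88  1.32  0.46  1.64  0.14] [-0.17 -0.11 -0.98]
1 0 [ 0.45  0.59 -0.87  1.44  0.48  1.52  0.12] [-0.17 -0.11 -0.98]
-1 70 [-0.46  0.45  0.42  1.37 -0.08  1.53 -2.61] [-0.17 -0.11 -0.98]
-1 0 [-0.46  0.46  0.43  1.5  -0.09  1.39 -2.6 ] [-0.17 -0.11 -0.98]
```

The result is lean ≈ +11°, yaw 32.9° and head centre about (619,21,170). I'll approach tilted along the bolt's own z, from above.

```bash
cat > g.py <<'E'
from h import *
from scipy.spatial.transform import Rotation as Ro
ps=np.radians(32.9);px=np.array([np.cos(ps),np.sin(ps),0]);py=np.array([-np.sin(ps),np.cos(ps),0])
G=px*531.0+py*(-323.1+4)+[0,0,169.8]
R=Ro.from_rotvec(py*np.radians(11)).as_matrix()@Rz(ps+np.pi/2)
from station import r,sensors,eoat
def S(n):
    s=sensors.read_state();print(n,round(s["t"],2),np.round(s["force"],1),np.round(s["wrist_torque"],2),round(s["width"],1),round(s["grasp_force"],1),np.round(s["tcp_pos"],1))
E
python3 - <<'E'
from g import *
print(G)
p=np.array(sensors.read_state()["tcp_pos"]);r.line_to(p+[0,0,50],vel=200)
r.movep(G-R[:,2]*130,R);S("above")
print(r.line_to(G-R[:,2]*60,R,vel=120,force_limit=10));S("mid")
snap("s3","side");snap("sc3","scene");snap("w3")
cv2.imwrite("pics/c4.png",np.hstack([load("w3")[0],cv2.resize(load("sc3")[0][130:330,260:380],(240,420))])[:,:,::-1])
E
```

```text
[619.16511505  20.50293415 169.8       ]
above 13.39 [0.8 0.5 0.2] [ 0.14 -0.34 -0.02] 87.0 0.0 [639.9  33.5 297. ]
False
mid 14.12 [ 0.5 -0.5  0.2] [ 0.16 -0.29 -0.02] 87.1 0.0 [629.1  26.8 229.4]
```

View pics/c4.png

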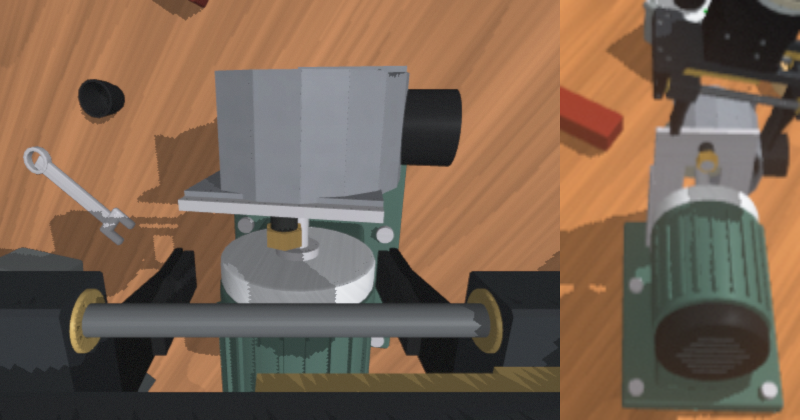

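The wrist view shows the brass head at about (284,238), midway between the fingers at 190 and 380, and the gap is clear. I'll go down and clamp.

```bash
python3 - <<'E'
from g import *
print(proj(load("w3"),[G])[0])
hit=r.line_to(G,R,vel=50,force_limit=8);S("down");print(hit)
if not hit:
    eoat.clamp();S("clamp");r.pause(.6);S("hold");snap("w4")
    w,u=load("w3")[0],load("w4")[0];snap("sc4","scene");snap("s4","side")
    cv2.imwrite("pics/c5.png",np.hstack([u[120:320,180:380],cv2.resize(load("sc4")[0][160:240,290:370],(200,200)),cv2.resize(load("sc4")[0][100:160,295:355],(200,200)),cv2.resize(load("s4")[0][330:400,215:285],(200,200))])[:,:,::-1])
E
```

```text
[283.76433135 234.66271811]
down 15.62 [0.5 0.2 0.8] [ 0.16 -0.31 -0.03] 86.9 0.0 [619.4  20.6 170.1]
False
clamp 16.73 [-3.3 -1.5  1.4] [-0.16  0.61 -0.02] 19.2 30.0 [618.7  20.2 169.8]
hold 17.32 [-5.3 -1.4  3.5] [-0.41  0.94 -0.09] 19.0 30.0 [618.7  20.2 169.8]
```

View pics/c5.png

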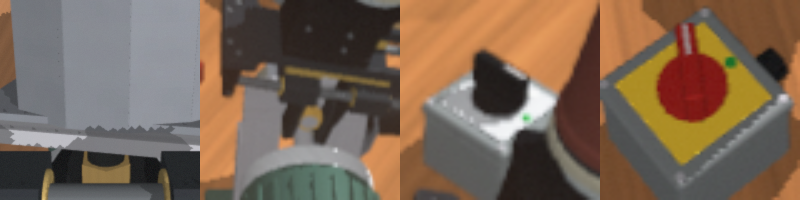

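The width of 19 mm at 30 N matches the flats, the isolator pointer is at the white dot, and the extractor still points to its green dot. I'll hand it in.

```bash
python3 - <<'E'
from g import *
S("pre");print(r.sign_off())
E
```

```text
pre 17.48 [-4.7 -0.8  2.6] [-0.37  0.86 -0.05] 19.6 30.0 [618.7  20.2 169.8]
the job is handed in; nothing more can be done
None
```

Job handed in at about 17.5 s: I turned the isolator off before going near the polisher, the extractor still looks on in the last picture, and the fingers hold the bolt head across its flats at 30 N with no sign that it turned; the hand-in gave no verdict.

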